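# Seat the sprung bayonet collar on the lamp stem

## Task

Fit the knurled brass collar over the lamp stem in the jig, turning it until its hidden keyways drop over the stem's side pins, then push it down against the spring until it sits fully home on the flange. Do not let go: finish with the gripper still holding the collar pushed fully home, since the spring lifts it otherwise. Leave the other things on the bench where they are.

Things in the scene. Friction and masses are not known exactly. Their poses are not given: they have to be found in the camera images.
- collar: Knurled brass cap standing mouth down: 53 mm outside diameter, 44 mm high plus a 4 mm boss on its closed top, 0.10-0.21 kg. Origin: centre of underside, z up its axis. Grip it across at any yaw, 15-40 mm up.
- collar_mouth (a point): Centre of the collar's underside. Inside: hollow 42 mm wide, 40 mm deep; at its foot an inner rim 8 mm high with a 30 mm bore, cut by three keyways 9 mm wide, 120 degrees apart, one along the collar's own x axis. They cannot be seen from outside. If a keyway's side rubs on a pin while pushing down, ease the yaw by 0.04 to 0.1 rad.
- home (a point): On the lamp stem's axis, level with its 54 mm flange, 60 mm above the bench: the collar's underside lies here when fully home. It belongs to the fixed jig (wooden block 120 mm square with an 80 mm steel plate, together 30 mm high); its x and y axes say nothing of where the pins point. Fingers may pass beside the flange.
- stem_top (a point): Centre of the top end of the fixed upright brass stem, 34 mm above home. The stem is 28 mm in diameter, tapering over its top 8 mm to 16 mm.
- pins (a point): On the stem's axis, level with the tops of its three steel side pins, 15 mm above home. Pins: 5 mm thick, 120 degrees apart, out to 19 mm from the axis; where they point differs every time and is not reported. The collar rests on them until, turned by at most 120 degrees either way, its keyways are within about 0.1 rad of them; then it can drop.
- seat (a joint): Sprung steel disc, 41 mm diameter, around the stem in the flange; it stands 6 mm proud of the flange at 0 and is pressed flush at 0.006 (m, downwards). The spring pushes up with about 4 N at 0 and 9 N at 0.006, so a collar let go lifts by up to 6 mm; the flange then stops it hard.
- cup: Bystander: smooth brass cup flaring upwards, 62 mm across, 46 mm high, no knurling. Origin at its underside's centre.
- spool: Bystander: smooth slim brass candle spool, 44 mm foot, 68 mm high. Origin at its underside's centre.
- crystal: Bystander: pointed cut-glass drop standing on end, 44 mm across, 48 mm high. Origin at its underside's centre.
- dish: Bystander: flat brass drip dish, 80 mm across, 14 mm high. Origin at its underside's centre.
- driver: Bystander: screwdriver lying on the bench along its own x axis, handle to -x.
- nut: Bystander: steel ring nut lying flat, 40 mm across, 12 mm high. Origin at its underside's centre.
Mind the look-alikes: they are no part of the job. What is shaped like the collar but blue or green is not meant.

How it is judged:
On the way, in this order (a step that is already met when the one before it is completed fails the run):
1. the collar is over the top of the stem, upright, still above the pins (horizontal distance between collar and home below 0.004 m and z of collar in the frame of home between 0.012 and 0.033 m and angle between collar's own z axis and vertical below 0.15 rad), for 0.05 s.
2. its keyways have dropped over the pins (horizontal distance between collar and home below 0.003 m and z of collar in the frame of home below 0.008 m), for 0.1 s.
At the end, for the whole second after the job is handed in: For the last second the fingers bear on the collar (over 2 N) and keep it home: underside within 2 mm of the flange, 3 mm of the axis, upright within 0.08 rad, still (under 0.02 m/s), sprung disc at least 4 mm down. No bystander ever moved over 30 mm (horizontal distance between collar and home below 0.003 m and z of collar in the frame of home between -0.003 and 0.002 m and angle between collar's own z axis and vertical below 0.08 rad and value of joint seat above 0.004 m and contact force between the fingers and collar above 2 N and linear speed of collar below 0.02 m/s); the arm keeps its last pose, push and grip.
It fails at once if a bystander is moved more than 30 mm (distance of any of cup, spool, crystal, dish, driver, nut from where it was at the start of the episode above 0.03 m).
It also fails if it takes over 67 s, if anything falls off the work surface, if the arm or the gripper's body presses on something with over 40 N, if the wrist force passes 120 N, or if a joint passes its speed limit or range.

## Robot

A 6-joint arm with a two-finger parallel gripper is mounted at the origin on the work surface. World frame = base frame: x ahead of the robot, y to its left, z up, the work surface at z = 0. Lengths are in m, angles in rad, forces in N, time in s.
With the tool pointing down it reaches from about 0.4 to 0.825 m from the base axis. Payload 7 kg.
Tool frame: the origin (TCP) lies at the centre of the arm's flange, where the gripper is bolted on; the fingertips stand 178 mm ahead of it and the grasp point (between the pads) lies arm.tcp_to_grasp ahead of it (arm.tcp_to_grasp is the distance from the TCP to the grasp point, in m); z points along the fingers, y is the direction in which the jaws open and shut (so a half turn about z gives the same grasp; the last joint's range is limited). The gripper opens to 88 mm and grips with 3 to 60 N. Pads are 19 mm wide; open, the fingers measure 130 mm over their backs; the gripper's body (78 mm by 193 mm) begins 47 mm behind the grasp point.
Start: joints at [-0.82, 0.359, 0.012, 0, -1.224, -0.288], TCP at [0.301, -0.604, 0.405] pointing down, gripper open.
Joint ranges: [-3.07, 3.07], [-1.43, 2.12], [-1.02, 1.25], [-3.03, 1.67], [-3.05, -0], [-3.03, 3.03]. Speed limits (rad/s): [2.39, 2.39, 3.01, 3.14, 3.14, 3.14].

## Interface

Orientations are given as [roll, pitch, yaw] about the fixed x, y, z axes, in that order (R = Rz(yaw) Ry(pitch) Rx(roll)).
In Python, from station import arm gives the robot as it stands.
- The arm moves only by the tool move_arm, never from a script. Its argument "deltas" is a list of rows, each a list of 6 numbers: the shift along the world's x, y, z in mm, then the turn, a rotation vector about the world's x, y, z in degrees. In form: [[tx, ty, tz, ax, ay, az], ...]. A call has exactly 5 rows; each row shifts and turns the commanded pose from where the row before left it; what a row does not reach is not made up. A row lasts 1/12 s, in which the tool goes at most 41.7 mm and 7.16 degrees, less where a joint would pass 70% of its speed; a pose out of reach is approached as far as the arm can. A call with a gripper value outside its range is refused whole. "claw" is the closure in counts, from 0 (fully open) to 255 (shut), set as the call begins (left out, the last holds). The fingers move at their own pace and stop on an object; "squeeze" is the grip in N (left out, the last holds). Time passes only in rows, so rows that do not move let the fingers close, or fill a call up. It gives the time, the measured TCP pose, the force and the opening at its end, in the units of the state.
- arm.get_state(): the state, without advancing time (a new reading comes with each control period).
- arm.grab_frame(name): name is "scene" or "top"; returns the picture (384x512x3 uint8, red, green, blue); there is no depth.
- arm.calibration(name): a dict with "intrinsics" (3x3 intrinsics, pixels), "T" (4x4, takes a point from camera to world coordinates). Camera axes: x right, y up, looking along -z (the intrinsics and any distortion apply to the point x, -y, -z); pixel columns grow to the right and rows downward; lengths in m; the calibration is good to about 2 mm. A picture is of the moment at which its call begins. calibration takes no time and is no camera call.
- arm.job_done(): hands the job in, once; it reports no verdict.
Trained networks look in the newest picture that a camera, given by its name, has taken for a name from the list of things; names that differ only in an ending like _2 or _b are one class to them, and where a whole thing is asked for, a point or a joint stands for the part that bears it (a point fixed in the world has none). Each returns a list of dicts, best first, with "score" (0 to 1); they miss things now and then, are a little off and sometimes report something else, mostly with a low value. They report only what shows in the picture. A call takes as long as a camera call. They do not tell look-alikes from the thing itself.
- arm.spot_in(thing, camera): "xy" ([column, row] in pixels, amid what is visible of it).
- arm.masks_of(thing, camera): "pixels" (384x512 bool, what is visible of it) and "xy" ([column, row] in pixels, amid what is visible of it).
- arm.spot_point(thing, camera): "xy" ([column, row] in pixels: a listed point, or the origin of a listed thing).
The state is a dict: "t": time; "q": joint angles; "qd": joint speeds; "joint_efforts": joint torques, N m; "eef_pos": TCP position; "ee_rot": TCP orientation; "force": force on the tool from outside, world axes, zero at the start; "moment": the same for the moment, N m; "width": finger opening in m.
Only numpy, scipy, OpenCV 4.12 (cv2) and the standard library are available. Lean on these libraries where they do the work, as an engineer would, in place of code of your own. Each camera call takes 0.05 s, during which the arm holds its last target. There are 200 camera calls.

## Working session

There is one attempt and no reset: what is moved stays moved. The work goes in short steps, Python scripts to look and compute and a tool call to move; the robot and the scene stay as the last step left them, time stands still between calls to the robot, and variables do not carry over. Pictures are saved under pics/ and viewed, about 8 in all and at most 12, crops included, and the job is handed in when it is done.

Besides the shell and the picture viewer there is one more tool, called after "Call:" in YAML: its name, and indented under it one key for each argument. move_arm: Moves the arm, as the interface text tells. Its arguments: {"type":"object","properties":{"deltas":{"type":"array","items":{"type":"array","items":{"type":"number"}}},"claw":{"type":"number"},"squeeze":{"type":"number"}},"required":["deltas"]}

```bash
mkdir -p pics
cat > h.py <<'E'
from station import arm
import numpy as np, cv2
def ray(cam,uv):
    c=arm.calibration(cam);K=np.array(c["intrinsics"]);T=np.array(c["T"])
    d=np.linalg.solve(K,[uv[0],uv[1],1.]);d=T[:3,:3]@(d*[1,-1,-1]);return T[:3,3],d
def at(cam,uv,z):
    o,d=ray(cam,uv);return (o+d*(z-o[2])/d[2])[:3]
def tri(a,b):
    (o1,d1),(o2,d2)=ray("scene",a),ray("top",b)
    s=np.linalg.lstsq(np.c_[d1,-d2],o2-o1,rcond=None)[0]
    p,q=o1+s[0]*d1,o2+s[1]*d2;return (p+q)/2,np.linalg.norm(p-q)
def proj(cam,P):
    c=arm.calibration(cam);K=np.array(c["intrinsics"]);T=np.array(c["T"])
    p=(T[:3,:3].T@(np.array(P)-T[:3,3]))*[1,-1,-1];u=K@p;return u[:2]/u[2]
E
cat > a.py <<'E'
from h import *
np.set_printoptions(precision=4,suppress=True)
ims=[arm.grab_frame(c) for c in("scene","top")]
for c,i in zip(("scene","top"),ims):
    cv2.imwrite(f"pics/{c}0.png",i[:,:,::-1])
    k=arm.calibration(c);print(c,k.keys(),np.array(k["T"]).round(3).tolist(),np.array(k["intrinsics"]).round(1).tolist())
    for n,z in(("collar",0),("collar_mouth",0),("home",.06),("stem_top",.094),("pins",.075)):
        for r in arm.spot_point(n,c)[:4]: print(c,n,round(r["score"],2),np.round(r["xy"],1),at(c,r["xy"],z))
print(arm.tcp_to_grasp,arm.get_state())
E
python3 a.py
```

```text
scene dict_keys(['intrinsics', 'T']) [[0.601, -0.539, 0.589, 0.933], [0.799, 0.415, -0.435, -0.254], [-0.01, 0.733, 0.68, 0.572], [0.0, 0.0, 0.0, 1.0]] [[357.9, 0.0, 255.3], [0.0, 357.9, 186.9], [0.0, 0.0, 1.0]]
scene collar 0.92 [240.  231.4] [0.5257 0.0051 0.    ]
scene collar 0.74 [254.5 198.5] [0.4665 0.0871 0.    ]
scene collar 0.66 [224.  174.5] [0.3544 0.078  0.    ]
scene collar_mouth 0.86 [256.  195.1] [0.4597 0.0965 0.    ]
scene collar_mouth 0.79 [224.2 172.5] [0.3484 0.0825 0.    ]
scene collar_mouth 0.61 [237.9 230.7] [0.5215 0.0027 0.    ]
scene collar_mouth 0.33 [306.9 150.1] [0.4056 0.3055 0.    ]
scene home 0.65 [162.4 248.4] [ 0.5164 -0.1545  0.06  ]
scene stem_top 0.86 [157.4 235. ] [ 0.5126 -0.1552  0.094 ]
scene stem_top 0.33 [340.2 181. ] [0.6075 0.1963 0.094 ]
scene pins 0.71 [158.  244.1] [ 0.5153 -0.1594  0.075 ]
scene pins 0.22 [162.7 251.7] [ 0.5353 -0.1602  0.075 ]
top dict_keys(['intrinsics', 'T']) [[-0.01, 0.988, -0.156, 0.386], [-1.0, -0.012, -0.014, 0.041], [-0.016, 0.156, 0.988, 1.04], [0.0, 0.0, 0.0, 1.0]] [[496.4, 0.0, 246.6], [0.0, 496.4, 187.3], [
[... 319 characters left out ...]
 229.3] [0.4614 0.0985 0.    ]
top home 0.72 [349.2 199. ] [ 0.5144 -0.1484  0.06  ]
top stem_top 0.89 [356.6 197.4] [ 0.5128 -0.1561  0.094 ]
top stem_top 0.33 [166.  126.1] [0.6593 0.2123 0.094 ]
top pins 0.58 [353.7 202.4] [ 0.5056 -0.1539  0.075 ]
0.1593 {'t': 0.6, 'q': array([-0.8199,  0.3586,  0.0119, -0.    , -1.2241, -0.2881]), 'qd': array([0.0009, 0.0007, 0.0009, 0.0001, 0.0002, 0.0004]), 'joint_efforts': array([  0.002 , -58.1991,  29.3182,   6.9997,   0.0125,  -0.    ]), 'eef_pos': array([ 0.3013, -0.604 ,  0.4047]), 'ee_rot': array([ 3.1416,  0.    , -2.6788]), 'force': array([ 0.9018,  0.4877, -0.3155]), 'moment': array([-0.0132,  0.0314, -0.0088]), 'width': 0.08772476516259463}
```

View pics/scene0.png

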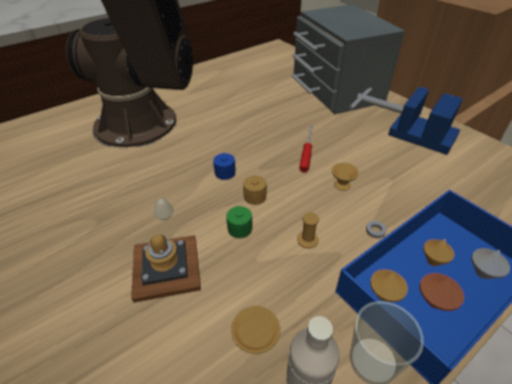

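View pics/top0.png

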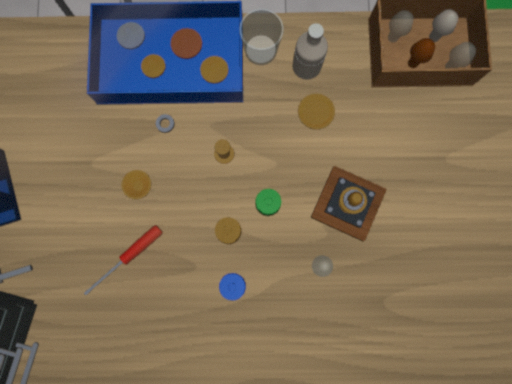

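The brass collar is at scene (255,190) and top (228,230). Blue sits at top (232,287) and green at top (268,202). The jig with the stem is at scene (160,250) and top (352,200), and the crystal is at top (322,266). I'll refine the collar and stem positions by silhouette.

```bash
cat > b.py <<'E'
from h import *
from scipy.optimize import least_squares
np.set_printoptions(precision=4,suppress=True)
a=np.linspace(0,2*np.pi,60)
def sil(cam,x,y,rings):
    P=np.array([proj(cam,(x+r*np.cos(t),y+r*np.sin(t),z)) for r,z in rings for t in a]).astype(np.float32)
    h=cv2.convexHull(P);m=cv2.moments(h);return np.array([m["m10"],m["m01"]])/m["m00"],m["m00"]
R=[(.0265,0),(.0265,.044)]
obs={}
for c,near in(("scene",(255,190)),("top",(228,231))):
    arm.grab_frame(c)
    for r in arm.masks_of("collar",c):
        p=np.array(r["pixels"]);v,u=np.nonzero(p);cen=np.array([u.mean(),v.mean()])
        if np.hypot(*(cen-near))<12: obs[c]=cen;print(c,r["score"],cen,len(u));break
for cs in (["scene"],["top"],["scene","top"]):
    f=lambda q:np.concatenate([sil(c,q[0],q[1],R)[0]-obs[c] for c in cs if c in obs])
    s=least_squares(f,[.459,.097],diff_step=1e-3);print(cs,s.x,s.fun,[sil(c,*s.x,R)[1] for c in cs])
for n in("stem_top","home"):
  for c in("scene","top"):
    print(n,c,at(c,arm.spot_point(n,c)[0]["xy"],.094 if n!="home" else .06))
S=(.5127,-.1556)
out=[]
for c in("scene","top"):
    im=arm.grab_frame(c)[:,:,::-1];u=proj(c,(*S,.075));x,y=int(u[0])-25,int(u[1])-25
    cr=cv2.resize(im[y:y+50,x:x+50],(400,400),interpolation=cv2.INTER_CUBIC).copy()
    for r,z,col in((.008,.094,(0,0,255)),(.027,.06,(255,0,0)),(.014,.086,(0,255,0))):
        P=np.array([(proj(c,(S[0]+r*np.cos(t),S[1]+r*np.sin(t),z))-[x,y]+.5)*8 for t in a]).astype(np.int32);cv2.polylines(cr,[P],True,col,1)
    out.append(cr)
cv2.imwrite("pics/jig.png",np.hstack(out))
E
python3 b.py
```

```text
scene 0.56 [254.609  189.0481] 624
top 0.97 [227.7065 230.8942] 586
['scene'] [0.4605 0.0922] [-0. -0.] [636.2687090518884]Traceback (most recent call last):
  File "b.py", line 17, in <module>
    s=least_squares(f,[.459,.097],diff_step=1e-3);print(cs,s.x,s.fun,[sil(c,*s.x,R)[1] for c in cs])
    return func(*args, **kwargs)
    result = trf(vector_fun.fun, vector_fun.jac, x0, f0, J0, lb, ub, ftol, xtol,
                 gtol, max_nfev, x_scale, loss_function, tr_solver,
                 tr_options.copy(), verbose, callback=callback_wrapped)
    return trf_no_bounds(
        fun, jac, x0, f0, J0, ftol, xtol, gtol, max_nfev, x_scale,
        loss_function, tr_solver, tr_options, verbose, callback=callback)
    J = jac(x)
    self._update_jac()
    ~~~~~~~~~~~~~~~~^^
    self.J = self.jac_wrapped(xp_copy(self.x), f0=self.f)
             ~~~~~~~~~~~~~~~~^^^^^^^^^^^^^^^^^^^^^^^^^^^^
    J, dct = approx_derivative(
             ~~~~~~~~~~~~~~~~~^
        self.fun,
        ^^^^^^^^^
    ...<2 lines>...
        **self.finite_diff_options,
        ^^^^^^^^^^^^^^^^^^^^^^^^^^^
    )
    ^
   
[... 491 characters left out ...]
^
    return np.atleast_1d(self.fun(x))
                         ~~~~~~~~^^^
    return self.f(x, *self.args, **self.kwargs)
           ~~~~~~^^^^^^^^^^^^^^^^^^^^^^^^^^^^^^
  File "b.py", line 16, in <lambda>
    f=lambda q:np.concatenate([sil(c,q[0],q[1],R)[0]-obs[c] for c in cs if c in obs])
                               ~~~^^^^^^^^^^^^^^^
  File "b.py", line 6, in sil
    P=np.array([proj(cam,(x+r*np.cos(t),y+r*np.sin(t),z)) for r,z in rings for t in a]).astype(np.float32)
                ~~~~^^^^^^^^^^^^^^^^^^^^^^^^^^^^^^^^^^^^^
  File "h.py", line 13, in proj
    c=arm.calibration(cam);K=np.array(c["intrinsics"]);T=np.array(c["T"])
ValueError: time passes only in moves, steps and waits
```

```bash
sed -i 's/arm.calibration(cam)/cal(cam)/; 3i import functools\ncal=functools.lru_cache(lambda n: arm.calibration(n))' h.py; python3 b.py
```

```text
scene 0.96 [254.8705 189.3096] 633
top 0.63 [227.661  230.6311] 534
['scene'] [0.4616 0.0922] [-0. -0.] [637.284466371988]
['top'] [0.4566 0.0948] [-0. -0.] [576.2366053247824]
['scene', 'top'] [0.458  0.0942] [-0.2105 -1.2326  0.3009 -0.7194] [632.5606522192247, 576.2692327704281]
stem_top scene [ 0.5157 -0.1568  0.094 ]
stem_top top [ 0.5101 -0.1556  0.094 ]
home scene [ 0.5203 -0.157   0.06  ]
home top [ 0.5119 -0.1576  0.06  ]
```

View pics/jig.png

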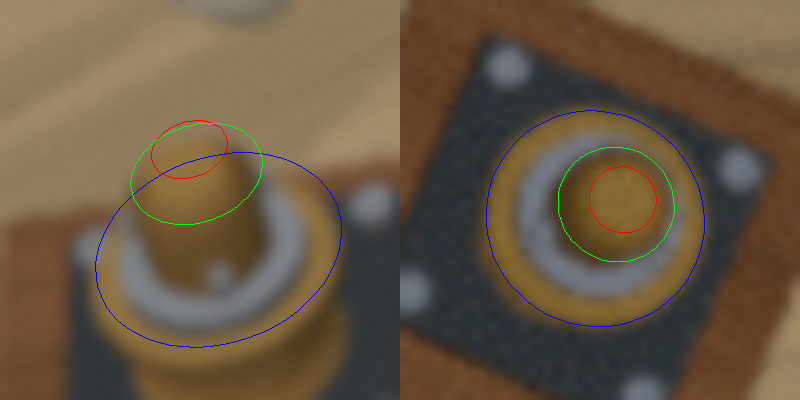

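The crop shows the stem, disc and flange. One pin is visible at scene-crop (218,275). The two cameras disagree by about 5 mm in x for both the collar and the stem, so I'll correct that against the arm. Moving to above the collar now.

Call:
move_arm:
  deltas:
    - [8, 35, 0, 0, 0, -1.3]
    - [8, 35, 0, 0, 0, -1.3]
    - [8, 35, 0, 0, 0, -1.3]
    - [8, 35, 0, 0, 0, -1.3]
    - [8, 35, 0, 0, 0, -1.3]
  claw: 0
  squeeze: 40

```text
t: 1.72
eef_pos: [0.3413, -0.4275, 0.4046]
ee_rot: [-3.141, 0.0, -2.794]
force: [0.8, 0.3, -0.1]
width: 0.0877
```

Call:
move_arm:
  deltas:
    - [8, 35, 0, 0, 0, -1.3]
    - [8, 35, 0, 0, 0, -1.3]
    - [8, 35, 0, 0, 0, -1.3]
    - [8, 35, 0, 0, 0, -1.3]
    - [8, 35, 0, 0, 0, -1.3]

```text
t: 2.13
eef_pos: [0.3812, -0.2524, 0.405]
ee_rot: [-3.141, 0.001, -2.907]
force: [1.7, -0.4, -0.3]
width: 0.0878
```

Call:
move_arm:
  deltas:
    - [8, 35, -5, 0, 0, -1.4]
    - [8, 35, -5, 0, 0, -1.4]
    - [8, 35, -5, 0, 0, -1.4]
    - [8, 35, -5, 0, 0, -1.4]
    - [8, 35, -5, 0, 0, -1.4]

```text
t: 2.55
eef_pos: [0.4212, -0.0773, 0.38]
ee_rot: [3.141, 0.001, -3.029]
force: [1.1, -0.6, -0.5]
width: 0.0875
```

Call:
move_arm:
  deltas:
    - [8, 35, -15, 0, 0, -1.3]
    - [8, 35, -15, 0, 0, -1.3]
    - [8, 35, -15, 0, 0, -1.3]
    - [8, 30, -15, 0, 0, -1.3]
    - [0, 30, -15, 0, 0, -1.3]

```text
t: 2.97
eef_pos: [0.4542, 0.0882, 0.3044]
ee_rot: [3.141, 0.002, -3.141]
force: [1.0, -0.4, 0.4]
width: 0.0879
```

Call:
move_arm:
  deltas:
    - [4, 6, -14, 0, 0, 0]
    - [0, 0, -14, 0, 0, 0]
    - [0, 0, -14, 0, 0, 0]
    - [0, 0, -14, 0, 0, 0]
    - [0, 0, 0, 0, 0, 0]

```text
t: 3.38
eef_pos: [0.4565, 0.0918, 0.2465]
ee_rot: [-3.14, -0.003, -3.141]
force: [-0.3, -0.5, -0.8]
width: 0.0876
```

```bash
cat > c.py <<'E'
from h import *
import sys
tag=sys.argv[1];out=[];st=arm.get_state();e=st["eef_pos"];g=np.array(e)-[0,0,arm.tcp_to_grasp]
print(e,st["q"].round(3),st["width"],st["force"].round(1))
W=int(sys.argv[2]) if len(sys.argv)>2 else 60
P0=[float(v) for v in sys.argv[3:6]] if len(sys.argv)>5 else g
for c in("scene","top"):
    im=arm.grab_frame(c)[:,:,::-1];u=proj(c,P0);x,y=int(u[0])-W//2,int(u[1])-W//2
    print(c,"crop origin",x,y,"scale",400/W)
    out.append(cv2.resize(im[y:y+W,x:x+W],(400,400),interpolation=cv2.INTER_CUBIC))
cv2.imwrite(f"pics/{tag}.png",np.hstack(out))
E
python3 c.py hov 80 0.458 0.094 0.03
```

```text
[0.45652038 0.09175905 0.24653979] [ 6.230e-01  1.900e-01 -6.430e-01 -1.000e-03 -7.420e-01 -2.193e+00] 0.08758596202443068 [-0.3 -0.5 -0.8]
scene crop origin 214 145 scale 5.0
top crop origin 188 189 scale 5.0
```

View pics/hov.png

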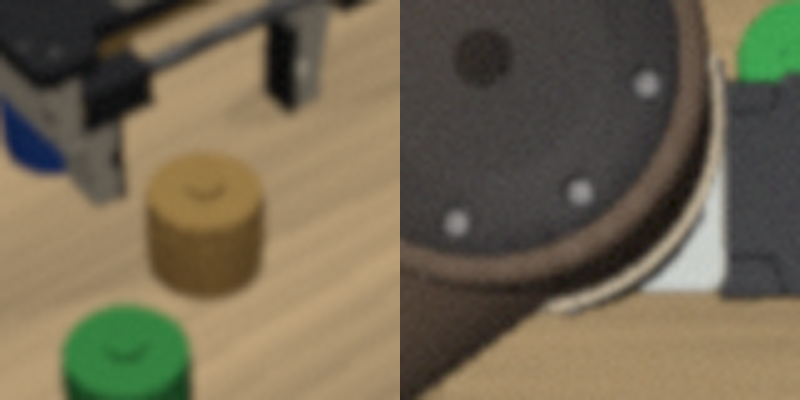

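Run:
```python
from h import *
for y,obs in((.0918-.044,(239,184)),(.0918+.044,(272.6,167.4))):
    print(proj("scene",(.466,y,.0685)).round(1),obs, at("scene",obs,.0685).round(4))
```

```text
[239.  183.2] (239, 184) [0.4681 0.0464 0.0685]
[271.7 166.8] (272.6, 167.4) [0.4689 0.136  0.0685]
```

Checked against the fingertips, the scene camera reads about +2.5 mm in x. That puts the collar at about (0.458, 0.093), so I'll descend there and grip.

Call:
move_arm:
  deltas:
    - [0, 0, -16, 0, 0, 0]
    - [0, 0, -16, 0, 0, 0]
    - [0, 0, -15, 0, 0, 0]
    - [0, 0, -14, 0, 0, 0]
    - [0, 0, 0, 0, 0, 0]

```text
t: 3.9
eef_pos: [0.4571, 0.0917, 0.1867]
ee_rot: [-3.141, -0.002, 3.141]
force: [-0.3, -0.2, -0.3]
width: 0.0875
```

Call:
move_arm:
  deltas:
    - [0, 0, 0, 0, 0, 0]
    - [0, 0, 0, 0, 0, 0]
    - [0, 0, 0, 0, 0, 0]
    - [0, 0, 0, 0, 0, 0]
    - [0, 0, 0, 0, 0, 0]
  claw: 255

```text
t: 4.32
eef_pos: [0.4576, 0.0922, 0.1884]
ee_rot: [3.141, 0.001, -3.141]
force: [0.3, -1.0, 0.2]
width: 0.0599
```

Call:
move_arm:
  deltas:
    - [0, 0, 0, 0, 0, 0]
    - [0, 0, 0, 0, 0, 0]
    - [0, 0, 0, 0, 0, 0]
    - [0, 0, 0, 0, 0, 0]
    - [0, 0, 0, 0, 0, 0]

```text
t: 4.73
eef_pos: [0.4575, 0.0922, 0.1881]
ee_rot: [3.141, 0.001, -3.141]
force: [-2.9, -0.0, 6.3]
width: 0.0515
```

Call:
move_arm:
  deltas:
    - [0, 0, 10, 0, 0, 0]
    - [0, 0, 25, 0, 0, 0]
    - [0, 0, 30, 0, 0, 0]
    - [0, 0, 30, 0, 0, 0]
    - [0, 0, 27, 0, 0, 0]

```text
t: 5.15
eef_pos: [0.457, 0.0918, 0.3111]
ee_rot: [-3.141, -0.0, -3.141]
force: [0.4, 1.2, -2.2]
width: 0.0515
```

Call:
move_arm:
  deltas:
    - [6, -25, 0, 0, 0, 0]
    - [6, -25, 0, 0, 0, 0]
    - [6, -25, 0, 0, 0, 0]
    - [6, -25, 0, 0, 0, 0]
    - [5, -25, 0, 0, 0, 0]

```text
t: 5.57
eef_pos: [0.4862, -0.0341, 0.3095]
ee_rot: [3.141, -0.0, -3.141]
force: [-0.2, -0.5, -1.6]
width: 0.0516
```

Call:
move_arm:
  deltas:
    - [6, -25, 0, 0, 0, 0]
    - [6, -25, 0, 0, 0, 0]
    - [6, -25, 0, 0, 0, 0]
    - [5, -25, 0, 0, 0, 0]
    - [2, -23, 0, 0, 0, 0]

```text
t: 5.98
eef_pos: [0.5115, -0.1574, 0.3092]
ee_rot: [3.142, -0.001, -3.142]
force: [1.0, -0.1, -1.3]
width: 0.0516
```

Call:
move_arm:
  deltas:
    - [0, 0, 0, 0, 0, 0]
    - [0, 0, 0, 0, 0, 0]
    - [0, 0, 0, 0, 0, 0]
    - [0, 0, 0, 0, 0, 0]
    - [0, 0, 0, 0, 0, 0]

```text
t: 6.4
eef_pos: [0.5112, -0.1552, 0.3097]
ee_rot: [3.141, -0.0, -3.14]
force: [0.2, -0.3, -1.4]
width: 0.0513
```

```bash
python3 c.py over 80 0.512 -0.156 0.11
```

```text
[ 0.51122937 -0.15523896  0.30967228] [ 0.072  0.213 -0.428 -0.    -0.93  -1.642] 0.05125845221521511 [ 0.2 -0.3 -1.4]
scene crop origin 114 188 scale 5.0
top crop origin 318 156 scale 5.0
```

View pics/over.png

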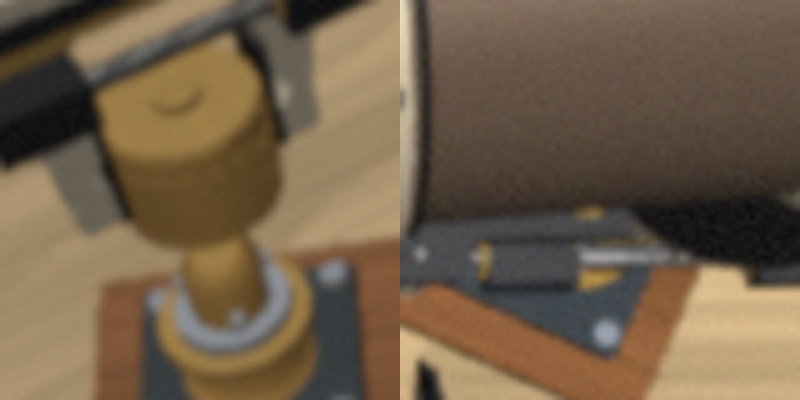

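```bash
cat > d.py <<'E'
from h import *
import sys
a=np.linspace(0,2*np.pi,60)
def ov(tag,C,S,base,W=64):
    out=[];im0=arm.grab_frame("scene")[:,:,::-1]
    u=proj("scene",(S[0],S[1],.1));x,y=int(u[0])-W//2,int(u[1])-W//2-4
    for k in(0,1):
        cr=cv2.resize(im0[y:y+W,x:x+W],(400,400),interpolation=cv2.INTER_CUBIC).copy();s=400/W
        if k:
          for (cx,cy),r,z,col in((C,.0265,base,(0,0,255)),(C,.0265,base+.044,(0,0,255)),(S,.027,.06,(255,0,0)),(S,.0205,.066,(0,255,0))):
            P=np.array([(proj("scene",(cx+r*np.cos(t),cy+r*np.sin(t),z))-[x,y]+.5)*s for t in a]).astype(np.int32);cv2.polylines(cr,[P],True,col,1)
        out.append(cr)
    cv2.imwrite(f"pics/{tag}.png",np.hstack(out))
E
python3 - <<'E'
from d import *
e=arm.get_state()["eef_pos"];b=e[2]-.188
C=(e[0],e[1]);S=(.5127,-.1556);ov("fit",C,S,b)
for P in((*C,b),(*S,.06)):
    p=proj("scene",P);J=[(proj("scene",np.array(P)+d)-p)/1 for d in np.eye(3)[:2]*.001];print(p,np.linalg.inv(np.array(J).T).round(2).tolist(),"mm/px")
E
```

```text
[153.75144786 223.91820567] [[1.02, 2.04], [1.33, -0.96]] mm/px
[160.93290842 247.37346848] [[1.09, 2.03], [1.42, -0.99]] mm/px
```

View pics/fit.png

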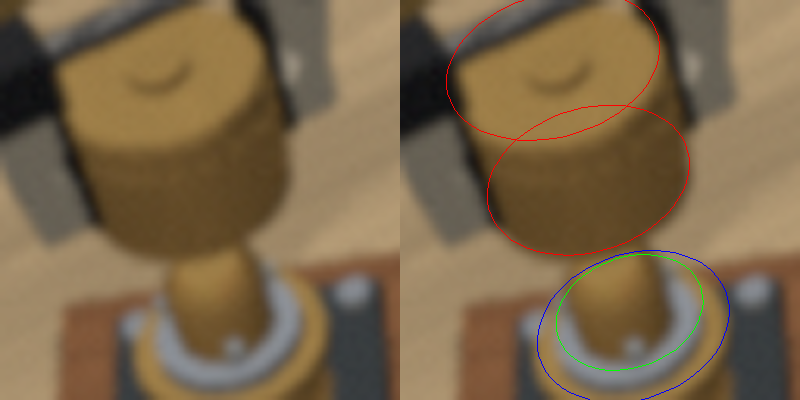

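Relative fit: the stem is about 2 mm in +x and 2.5 mm in -y from the held collar, and the top view agrees. I'll correct for that and lower while watching the force.

Call:
move_arm:
  deltas:
    - [2, -2.5, 0, 0, 0, 0]
    - [0, 0, -10, 0, 0, 0]
    - [0, 0, -10, 0, 0, 0]
    - [0, 0, -8, 0, 0, 0]
    - [0, 0, 0, 0, 0, 0]

```text
t: 6.97
eef_pos: [0.5123, -0.1585, 0.279]
ee_rot: [3.141, -0.004, 3.141]
force: [-0.0, 0.3, -2.0]
width: 0.051
```

Call:
move_arm:
  deltas:
    - [0, 0, -2, 0, 0, 0]
    - [0, 0, -2, 0, 0, 0]
    - [0, 0, -2, 0, 0, 0]
    - [0, 0, -2, 0, 0, 0]
    - [0, 0, 0, 0, 0, 0]

```text
t: 7.38
eef_pos: [0.5133, -0.1585, 0.2734]
ee_rot: [3.142, -0.0, -3.141]
force: [0.2, -0.1, -2.0]
width: 0.0517
```

Call:
move_arm:
  deltas:
    - [0, 0, -1.5, 0, 0, 0]
    - [0, 0, -1.5, 0, 0, 0]
    - [0, 0, -1, 0, 0, 0]
    - [0, 0, -1, 0, 0, 0]
    - [0, 0, 0, 0, 0, 0]

```text
t: 7.8
eef_pos: [0.5133, -0.1585, 0.2685]
ee_rot: [3.142, -0.0, -3.141]
force: [1.1, -0.5, -1.3]
width: 0.0518
```

Call:
move_arm:
  deltas:
    - [0, 0, -1, 0, 0, 0]
    - [0, 0, -1, 0, 0, 0]
    - [0, 0, -1, 0, 0, 0]
    - [0, 0, 0, 0, 0, 0]
    - [0, 0, 0, 0, 0, 0]

```text
t: 8.22
eef_pos: [0.5133, -0.1585, 0.2656]
ee_rot: [-3.142, -0.0, -3.141]
force: [0.2, -0.4, -1.5]
width: 0.0518
```

Call:
move_arm:
  deltas:
    - [0, 0, -1, 0, 0, 0]
    - [0, 0, -1, 0, 0, 0]
    - [0, 0, -1, 0, 0, 0]
    - [0, 0, 0, 0, 0, 0]
    - [0, 0, 0, 0, 0, 0]

```text
t: 8.63
eef_pos: [0.5134, -0.1585, 0.263]
ee_rot: [-3.141, 0.0, -3.141]
force: [-1.4, 0.8, 3.4]
width: 0.0513
```

Call:
move_arm:
  deltas:
    - [0, 0, -0.7, 0, 0, 0]
    - [0, 0, 0, 0, 0, 3]
    - [0, 0, 0, 0, 0, 3]
    - [0, 0, 0, 0, 0, 3]
    - [0, 0, 0, 0, 0, 3]

```text
t: 9.05
eef_pos: [0.514, -0.1583, 0.2628]
ee_rot: [-3.141, 0.002, -2.929]
force: [-0.5, 3.3, 5.9]
width: 0.0515
```

Call:
move_arm:
  deltas:
    - [0, 0, 0, 0, 0, 3]
    - [0, 0, 0, 0, 0, 3]
    - [0, 0, 0, 0, 0, 3]
    - [0, 0, 0, 0, 0, 3]
    - [0, 0, 0, 0, 0, 0]

```text
t: 9.47
eef_pos: [0.514, -0.1583, 0.2628]
ee_rot: [-3.141, 0.002, -2.719]
force: [-0.8, 1.4, 5.3]
width: 0.0521
```

Call:
move_arm:
  deltas:
    - [0, 0, 0, 0, 0, 3]
    - [0, 0, 0, 0, 0, 3]
    - [0, 0, 0, 0, 0, 3]
    - [0, 0, 0, 0, 0, 3]
    - [0, 0, 0, 0, 0, 0]

```text
t: 9.88
eef_pos: [0.5141, -0.1584, 0.2628]
ee_rot: [-3.14, 0.002, -2.51]
force: [0.7, -0.2, 4.6]
width: 0.0513
```

Call:
move_arm:
  deltas:
    - [0, 0, -0.3, 0, 0, 3]
    - [0, 0, 0, 0, 0, 3]
    - [0, 0, 0, 0, 0, 3]
    - [0, 0, 0, 0, 0, 3]
    - [0, 0, 0, 0, 0, 0]

```text
t: 10.3
eef_pos: [0.5132, -0.1585, 0.2613]
ee_rot: [3.141, -0.0, -2.303]
force: [0.6, -0.6, -1.7]
width: 0.0514
```

Force fell away and z dropped, so the keyways are over the pins. Lowering now.

Call:
move_arm:
  deltas:
    - [0, 0, -1, 0, 0, 0]
    - [0, 0, -1.5, 0, 0, 0]
    - [0, 0, -1.5, 0, 0, 0]
    - [0, 0, -1, 0, 0, 0]
    - [0, 0, 0, 0, 0, 0]

```text
t: 10.72
eef_pos: [0.5133, -0.1585, 0.2563]
ee_rot: [3.141, -0.0, -2.304]
force: [0.8, -1.3, -2.4]
width: 0.0517
```

```bash
python3 -c "
from h import *
s=arm.get_state();print(s['eef_pos'],s['force'].round(2),s['moment'].round(3),s['q'].round(2))"
```

```text
[ 0.51328953 -0.15851478  0.25633161] [ 0.82 -1.26 -2.38] [-0.318 -0.33   0.044] [ 0.07  0.28 -0.48  0.   -0.81 -0.8 ]
```

Call:
move_arm:
  deltas:
    - [0, 0, -1, 0, 0, 0]
    - [0, 0, -1, 0, 0, 0]
    - [0, 0, -1, 0, 0, 0]
    - [0, 0, -1, 0, 0, 0]
    - [0, 0, 0, 0, 0, 0]

```text
t: 11.13
eef_pos: [0.5133, -0.1585, 0.2528]
ee_rot: [-3.142, -0.0, -2.303]
force: [-0.3, 0.7, 3.1]
width: 0.0515
```

Call:
move_arm:
  deltas:
    - [0, 0, -1, 0, 0, 0]
    - [0, 0, -1, 0, 0, 0]
    - [0, 0, -1, 0, 0, 0]
    - [0, 0, 0, 0, 0, 0]
    - [0, 0, 0, 0, 0, 0]

```text
t: 11.55
eef_pos: [0.5133, -0.1585, 0.2498]
ee_rot: [-3.141, 0.0, -2.303]
force: [-1.2, 0.9, 6.4]
width: 0.0519
```

Call:
move_arm:
  deltas:
    - [0, 0, -0.7, 0, 0, 0]
    - [0, 0, -0.7, 0, 0, 0]
    - [0, 0, -0.6, 0, 0, 0]
    - [0, 0, 0, 0, 0, 0]
    - [0, 0, 0, 0, 0, 0]

```text
t: 11.97
eef_pos: [0.5133, -0.1585, 0.2481]
ee_rot: [-3.141, 0.0, -2.303]
force: [-2.4, 0.8, 8.3]
width: 0.052
```

Call:
move_arm:
  deltas:
    - [0, 0, -0.5, 0, 0, 0]
    - [0, 0, -0.5, 0, 0, 0]
    - [0, 0, 0, 0, 0, 0]
    - [0, 0, 0, 0, 0, 0]
    - [0, 0, 0, 0, 0, 0]

```text
t: 12.38
eef_pos: [0.5133, -0.1585, 0.2481]
ee_rot: [-3.141, 0.0, -2.303]
force: [-5.9, 2.9, 17.5]
width: 0.0515
```

z stopped at 0.2481, 15 mm below the pin contact height, and the force rose sharply. The collar is on the flange. One settling call and a look before I hand in.

Call:
move_arm:
  deltas:
    - [0, 0, 0, 0, 0, 0]
    - [0, 0, 0, 0, 0, 0]
    - [0, 0, 0, 0, 0, 0]
    - [0, 0, 0, 0, 0, 0]
    - [0, 0, 0, 0, 0, 0]

```text
t: 12.8
eef_pos: [0.5133, -0.1585, 0.2481]
ee_rot: [-3.141, 0.0, -2.303]
force: [-6.9, 2.5, 18.9]
width: 0.0515
```

```bash
python3 c.py end 90 0.513 -0.158 0.08
```

```text
[ 0.51327633 -0.15847113  0.24809085] [ 0.066  0.292 -0.491  0.    -0.787 -0.798] 0.05149381860639818 [-6.9  2.5 18.9]
scene crop origin 112 196 scale 4.444444444444445
top crop origin 311 153 scale 4.444444444444445
```

View pics/end.png

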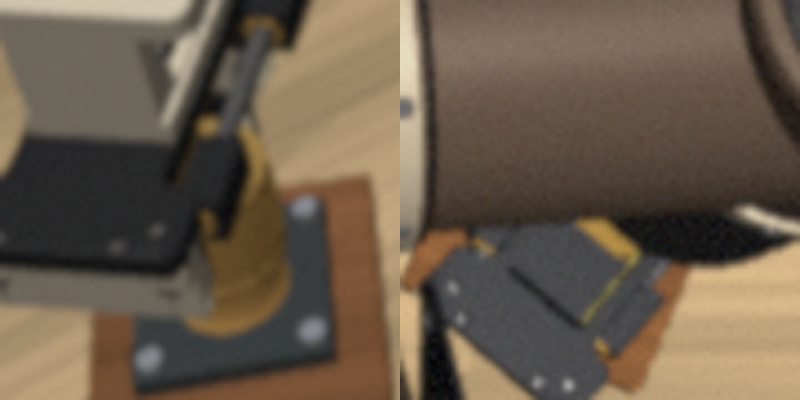

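The scene crop shows the collar flush on the flange at about (250,290), with no grey disc visible. The gripper is still holding it.

```bash
python3 -c "
from station import arm
print(arm.job_done()); s=arm.get_state();print(s['t'],s['eef_pos'],s['force'],s['width'])"
```

```text
the job is handed in; nothing more can be done
None
the job is handed in; nothing more can be done
```

I handed the job in with the gripper still holding the brass collar pushed down on the flange. The hand-in gave no verdict, and the state reading I asked for after it was refused, so these checks are from just before it.

- **What I did:** I gripped the collar about 28 mm up with a 40 N grip, carried it over the stem and lowered it until it rested on the pins. I then turned it about 48 degrees until the keyways dropped over the pins, and pushed it down through the spring.
- **Fully home:** The collar stopped hard 15 mm below where it had rested on the pins, which matches the given pin height. The last picture shows it flush on the flange, with the sprung disc out of sight.
- **Holding force:** The upward force was about 19 N, against about 9 N from the spring alone. The tool was steady, within about 1 mrad of vertical, and the fingers were still closed on the collar at 51.5 mm. The sideways force was about 7 N, so the collar was pressing slightly against the stem.
- **Time:** The run took about 13 s of the 67 s allowed.
- **Disagreement and what I didn't check:** The two cameras differed by about 5 mm in x, so I aligned the collar to the stem by their relative positions instead. I kept the arm clear of the bystanders, but I did not re-measure their positions at the end.

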